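# Shift the jar mill's gear lever through its H-gate

### The arm

A 6-joint arm with a two-finger parallel gripper is mounted at the origin on the work surface. World frame = base frame: x ahead of the robot, y to its left, z up, the work surface at z = 0. Lengths are in m, angles in rad, forces in N, time in s.
With the tool pointing down it reaches from about 0.25 to 0.775 m from the base axis. Payload 8.9 kg.
Tool frame: the origin (TCP) lies on the centre line of the jaws, within the pads' length; the fingertips stand 19 mm ahead of it and the grasp point (between the pads) is the TCP; y points along the fingers, z is the direction in which the jaws open and shut, and the axes are right-handed (so a half turn about y gives the same grasp; the last joint's range is limited). The gripper opens to 85 mm and grips with 20 to 120 N. Pads are 22 mm wide; open, the fingers measure 114 mm over their backs; the gripper's body (76 mm by 85 mm) begins 54 mm behind the grasp point. The pads swing forward as they close: fully open they stand 13 mm farther back than shut.
Start: joints at [1.062, 0.291, -0.153, 1.127, 0, 1.431], TCP at [0.19, 0.49, 0.25] pointing down, gripper open.
Joint ranges: [-2.52, 2.52], [-0.91, 1.74], [-1.3, 1.37], [-1.96, 2.02], [-1.52, 1.47], [-3.14, 3.14]. Speed limits (rad/s): [2.22, 2.22, 2.79, 3.14, 3.14, 3.14].

### API

Orientations are given as a rotation vector (axis times angle).
In Python, from bench import env, viewer, hand_in gives the robot as it stands.
- The arm moves only by the tool drive_tool, never from a script. Its argument "rows" is a list of rows, each an object with "linear": the shift along the tool's x, y, z each as a share of 8 cm, from -1 to 1, a list of three; "angular": the turn, a rotation vector about the tool's x, y, z each as a share of 180 degrees, from -1 to 1, a list of three. In form: [{"linear": [tx, ty, tz], "angular": [rx, ry, rz]}, ...]. A call has 1 to 8 rows; each row is the pose to reach, as a shift and turn from the pose commanded when the call began, along the tool's axes at that moment, turning the shorter way round; what a row does not reach only later rows make up. A row lasts 1/8 s, in which the tool goes at most 62.5 mm and 10.7 degrees, less where a joint would pass 70% of its speed; a pose out of reach is approached as far as the arm can. A call with a number of a shift or a turn outside -1 to 1 is refused whole. A call with a gripper value outside its range is refused whole. "fingers" is the opening, from 0 (shut) to 1 (fully open), set as the call begins (left out, the last holds). The fingers move at their own pace and stop on an object; "squeeze" is the grip in N (left out, the last holds). Time passes only in rows, so rows that repeat a pose let the fingers close. It gives the time, the measured TCP pose, the force and the opening at its end, in the units of the state.
- env.get_obs(): the state, without advancing time (a new reading comes with each control period).
- viewer.grab_frame(name): name is "scene" or "top"; returns a dict with "pixels" (420x560x3 uint8, blue, green, red), "vfov" (degrees; the focal length in pixels is half the picture's height over the tangent of half this angle, whatever the lens; pixels are square), "cx", "cy" (the principal point, pixels), "position" and "attitude" of the camera in the world. Camera axes: x right, y down, z forward; pixel columns grow to the right and rows downward; lengths in m; the calibration is good to about 2 mm. A picture is of the moment at which its call begins. There is no depth.
- hand_in(): hands the job in, once; it reports no verdict.
The state is a dict: "t": time; "qpos": joint angles; "qd": joint speeds; "joint_efforts": joint torques, N m; "tool_pos": TCP position; "tool_rot": TCP orientation; "contact_force": force on the tool from outside, world axes, zero at the start; "torque": the same for the moment, N m; "gripper_width": finger opening in m.
Only numpy, scipy, OpenCV 4.12 (cv2) and the standard library are available. Lean on these libraries where they do the work, as an engineer would, in place of code of your own. Each camera call takes 0.05 s, during which the arm holds its last target.

### The job

Change the jar mill's gear: the lever has been left in the motor-side column of the H-gate, so push it with your fingertips to neutral, across the gate, and then fully home into the far slot on the roller side (the slot away from the control panel, next to the rollers). Push gently, do not pinch or grip the lever, and finish with your fingers clear of it. Leave the jar on the rollers and everything else on the bench where it is.

Things in the scene. Friction and masses are not known exactly. Their poses are not given: they have to be found in the camera images.
- mill: Bench jar mill, fixed. Origin on the bench under the lever's pivot; own +x = back of the machine (away from the control panel), +y = motor side (teal motor to y 213 mm), -y = roller side (two black rollers, y -95 to -425), z up. Grey gearbox 210 (x) by 150 (y), top z 128; turret on it 92 by 88, top z 152. Rollers and jar stay below z 200.
- gate (a point): Centre of the H on the steel gate plate's top, 152 mm up over the mill's origin; axes as the mill's. Two columns along x, 12 mm wide, centred at y +14 mm (motor side) and -14 mm (roller side), joined by a neutral channel 13 mm wide along y at x 0. So four slots: in each the rod's centre goes to x +17 mm (far) or x -17 mm (near the control panel).
- gear_lever: Gear lever: steel rod, 9 mm in diameter, up through the gate, black ball knob on top. Origin at its pivot, 105 mm over the bench; own z along the rod to the knob's centre, 130 mm from the pivot. It only tilts about the pivot, is stopped by the gate's edges, and stays by friction where it is left (about 2 N at the knob moves it, 10 N is plenty; no springs).
- knob (a point): Centre of the ball knob, 34 mm in diameter, on the gear lever: 235 mm over the bench upright in neutral, about 222 mm in a slot. The bare rod shows for about 55 mm between it and the gate plate.
- shift_cross (a joint): Sideways tilt of the lever, rad, about the mill's x: 0 = middle of the neutral channel, about +0.30 = in the roller-side column (knob 38 mm to mill -y), about -0.30 = in the motor-side column; ends at +-0.33. Changes much only while shift_fore is within about 0.05 of 0.
- shift_fore (a joint): Fore-and-aft tilt of the lever, rad, about its own y: 0 = neutral, positive = knob leans to the far side (mill +x), +0.36 = fully home in a far slot, -0.36 = fully home in a near slot (towards the control panel). Leaves 0 much only in one of the two columns. The knob moves 0.13 m per rad.
- milling_jar: Bystander: white ceramic jar with a steel lid, 100 mm in diameter, 160 mm long, lying loose on the rollers along the mill's y; origin at its centre, 147 mm above the bench.
- spare_jar: Bystander: the same jar, 100 mm in diameter, 160 mm high, standing on the bench; origin under its centre.
- amber_bottle: Bystander: amber glass bottle, 72 mm in diameter, 155 mm high; origin under its centre.
- beaker: Bystander: glass beaker, 72 mm in diameter, 85 mm high, standing in front of the motor; origin under its centre.
- screwdriver: Bystander: blue-handled screwdriver about 200 mm long, lying on the bench to the left; origin under its middle, own x along it.
- media_tin: Bystander: round tin, 76 mm in diameter, 75 mm high, standing behind the motor; origin under its centre.
- spanner: Bystander: small steel open-ended spanner, 110 mm long, lying loose on top of the gearbox at its front edge, 128 mm above the bench; origin under its middle, own x along it.
- wash_bottle: Bystander: white wash bottle with a bent spout, 66 mm in diameter, 172 mm high; origin under its centre.

How it is judged:
By the outcome, as a careful person would: the job done as asked, in the order asked, and still so for the second after the job is handed in, with the robot touching nothing.
It also fails if it takes over 43 s, if anything falls off the work surface, if the arm or the gripper's body presses on something with over 40 N, if the wrist force passes 120 N, or if a joint passes its speed limit or range.

## Working session

There is one attempt and no reset: what is moved stays moved. The work goes in short steps, Python scripts to look and compute and a tool call to move; the robot and the scene stay as the last step left them, time stands still between calls to the robot, and variables do not carry over. Pictures are saved under pics/ and viewed, and the job is handed in when it is done.

Besides the shell and the picture viewer there is one more tool, called after "Emit:" as name([rows], argument=value, ...), one row to a line, values as JSON. drive_tool: Moves the arm, as the interface text tells. Its arguments: {"type":"object","properties":{"rows":{"type":"array"},"fingers":{"type":"number"},"squeeze":{"type":"number"}},"required":["rows"]}

```bash
ls; mkdir -p pics; python3 - <<'E'
from bench import env, viewer
import cv2,json,numpy as np
o=env.get_obs()
print({k:np.round(v,4).tolist() for k,v in o.items()})
for n in("scene","top"):
    f=viewer.grab_frame(n); cv2.imwrite(f"pics/{n}0.png",f["pixels"])
    print(n,{k:f[k] for k in f if k!="pixels"})
E
```

```text
pics
{'t': 0.0, 'qpos': [1.0617, 0.2913, -0.1541, 1.1267, -0.0, 1.4315], 'qd': [0.001, -0.0008, 0.0003, -0.0001, -0.0001, 0.0008], 'joint_efforts': [0.0023, -53.7147, 33.1373, 0.016, -0.0, -0.0], 'tool_pos': [0.1895, 0.4891, 0.2497], 'tool_rot': [-1.5525, 0.2905, -0.2899], 'contact_force': [0.6667, 0.8688, -0.3752], 'torque': [0.0176, -0.0032, 0.017], 'gripper_width': 0.0851}
scene {'vfov': 47.960552812224655, 'cx': 282.7127484330982, 'cy': 200.7275397652595, 'position': array([ 1.04855553, -0.02743598,  1.35037506]), 'attitude': array([-2.22008802, -1.62556939,  0.37786723])}
top {'vfov': 53.50149476206939, 'cx': 278.8013863830017, 'cy': 204.71303630266715, 'position': array([0.44760787, 0.11973244, 1.24921018]), 'attitude': array([-2.19325582,  2.18733257, -0.06820886])}
```

View pics/scene0.png

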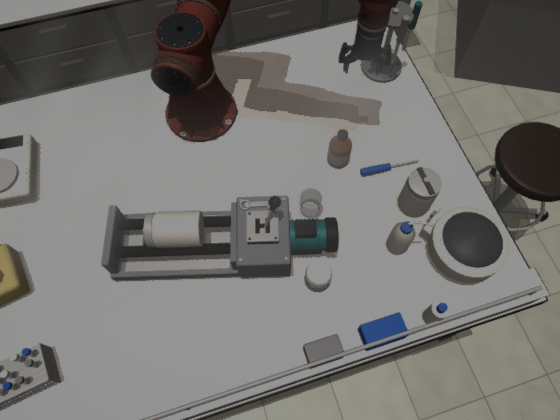

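View pics/top0.png

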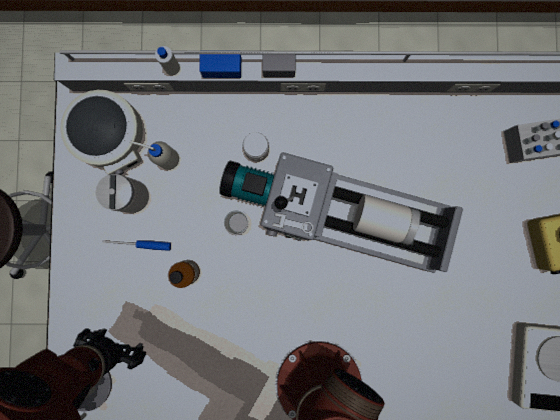

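```bash
python3 - <<'E'
import cv2
a=cv2.imread("pics/top0.png")[150:290,190:330]; cv2.imwrite("pics/c1.png",cv2.resize(a,(560,560),interpolation=2))
E
```

```text
(no output)
```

View pics/c1.png

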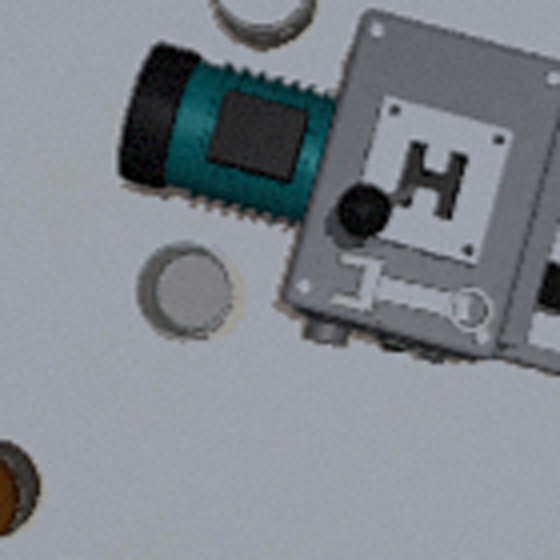

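The top view shows the mill with its motor at left (world +y), the gate centre near (298,195) and the knob near (281,202). The lever is in the near motor-side slot, and the spanner is at the front edge. Next I'll enlarge the scene view.

```bash
python3 - <<'E'
import cv2
a=cv2.imread("pics/scene0.png")[185:285,220:320]; cv2.imwrite("pics/c2.png",cv2.resize(a,(600,600),interpolation=2))
a=cv2.imread("pics/top0.png")[160:230,260:330]; cv2.imwrite("pics/c3.png",cv2.resize(a,(560,560),interpolation=2))
E
```

```text
(no output)
```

View pics/c2.png

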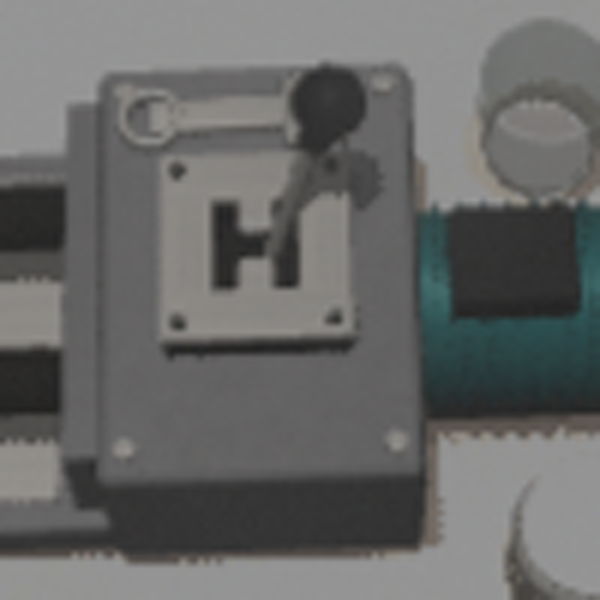

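View pics/c3.png

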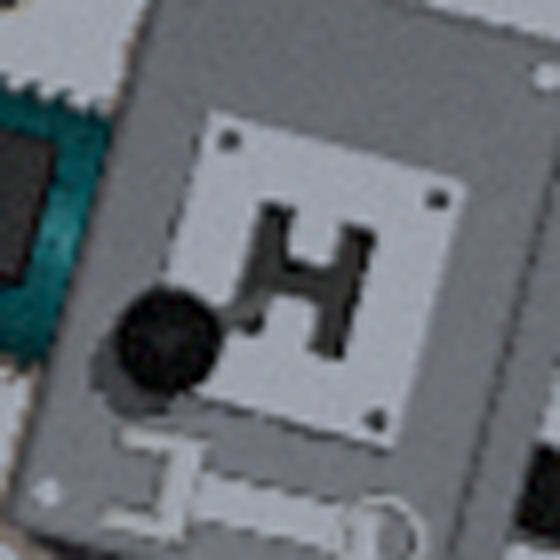

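```bash
cat > h.py <<'E'
import numpy as np
from scipy.spatial.transform import Rotation as R
C={'scene':(47.960552812224655,282.7127484330982,200.7275397652595,[1.04855553,-0.02743598,1.35037506],[-2.22008802,-1.62556939,0.37786723]),
'top':(53.50149476206939,278.8013863830017,204.71303630266715,[0.44760787,0.11973244,1.24921018],[-2.19325582,2.18733257,-0.06820886])}
def ray(c,u,v):
    f,cx,cy,p,a=C[c]; F=210/np.tan(np.radians(f/2))
    return np.array(p),R.from_rotvec(a).apply([(u-cx)/F,(v-cy)/F,1.])
def atz(c,u,v,z):
    p,d=ray(c,u,v); return (p+d*(z-p[2])/d[2])
def proj(c,P):
    f,cx,cy,p,a=C[c]; F=210/np.tan(np.radians(f/2))
    q=R.from_rotvec(a).inv().apply(np.array(P)-p); return q[:2]/q[2]*F+[cx,cy]
def crop(x,y,s,ox,oy): return ox+(x+.5)/s-.5, oy+(y+.5)/s-.5
E
python3 - <<'E'
from h import *
t=lambda x,y:crop(x,y,8,260,160); s=lambda x,y:crop(x,y,6,220,185)
A,B,Cc=[atz('top',*t(*p),.152) for p in((229,139),(438,198),(376,420))]
print('top ctr',(A+Cc)/2,'yaw',np.degrees(np.arctan2(*(B-Cc)[[1,0]])),np.degrees(np.arctan2(*(A-B)[[1,0]]))-90,np.linalg.norm(A-B),np.linalg.norm(B-Cc))
a,b,c,d=[atz('scene',*s(*p),.152) for p in((177,169),(331,164),(177,321),(334,317))]
print('scene ctr',(a+b+c+d)/4,'yaw',np.degrees(np.arctan2(*(c-a)[[1,0]])),np.degrees(np.arctan2(*(b-a)[[1,0]]))-90,np.degrees(np.arctan2(*(d-c)[[1,0]]))-90)
print(atz('top',*t(169,341),.222),atz('scene',*s(327,107),.222))
p,d1=ray('top',*t(169,341));q,d2=ray('scene',*s(327,107))
k=np.linalg.lstsq(np.c_[d1,-d2],q-p,rcond=None)[0];print(p+k[0]*d1,q+k[1]*d2)
E
```

```text
top ctr [0.54274162 0.07030985 0.152     ] yaw -15.656757731648002 -15.70264432063587 0.07185504182790767 0.07639925661476923
scene ctr [0.54340694 0.07019186 0.152     ] yaw -15.760645331928401 -15.554877969319335 -16.02908082035242
[0.51738349 0.11464472 0.222     ] [0.52046422 0.11330345 0.222     ]
[0.51779083 0.11461502 0.21600324] [0.51765465 0.11405221 0.21599677]
```

```bash
cat >> h.py <<'E'
O=np.array([.543,.070,0]); YAW=np.radians(-15.7); M=R.from_euler('z',YAW)
def mill(p): return M.inv().apply(np.array(p)-O)
def world(p): return M.apply(p)+O
# tool axes wanted in mill frame: columns x,y,z
def cmd(o,target_mill,Rt=None):
    Rc=R.from_rotvec(o['tool_rot'])
    d=Rc.inv().apply(world(target_mill)-o['tool_pos'])/.08
    a=np.zeros(3) if Rt is None else (Rc.inv()*Rt).as_rotvec()/np.pi
    return np.round(d,3),np.round(a,3)
def tgt(k): # tool x along mill k, y down
    x={'+x':[1,0,0],'-x':[-1,0,0],'+y':[0,1,0],'-y':[0,-1,0]}[k]; y=[0,0,-1]; z=np.cross(x,y)
    return M*R.from_matrix(np.c_[x,y,z])
def st():
    from bench import env
    o=env.get_obs(); print('t',round(o['t'],2),'mill tcp mm',np.round(mill(o['tool_pos'])*1e3,1),'F mill',np.round(M.inv().apply(o['contact_force']),1),'w',round(o['gripper_width'],3)); return o
E
python3 - <<'E'
from h import *
o=st(); print(np.round(R.from_rotvec(o['tool_rot']).as_matrix(),3))
for k in('+x','-x','+y','-y'): print(k,cmd(o,[-.085,.036,.255],tgt(k)))
E
```

```text
t 0.1 mill tcp mm [-453.7  307.9  249.8] F mill [-0.6 -0.   0.5] w 0.085
[[ 0.932 -0.001  0.361]
 [-0.361 -0.001  0.932]
 [-0.    -1.    -0.001]]
+x (array([ 4.912, -0.062, -2.943]), array([ 0.  , -0.03, -0.  ]))
-x (array([ 4.912, -0.062, -2.943]), array([0.   , 0.97 , 0.001]))
+y (array([ 4.912, -0.062, -2.943]), array([ 0.  , -0.53, -0.  ]))
-y (array([ 4.912, -0.062, -2.943]), array([0.  , 0.47, 0.  ]))
```

Emit:
drive_tool([
  {"linear": [0.5,-0.1,-0.3],"angular": [0,-0.015,0]},
  {"linear": [1,-0.2,-0.6],"angular": [0,-0.03,0]},
  {"linear": [1,-0.2,-0.6],"angular": [0,-0.03,0]},
], fingers=0, squeeze=20)

```text
t: 0.48
tool_pos: [0.2484, 0.4142, 0.2667]
tool_rot: [-1.56, 0.218, -0.219]
contact_force: [-0.3, -0.2, 0.4]
gripper_width: 0.0321
```

Emit:
drive_tool([
  {"linear": [0.5,-0.1,-0.3],"angular": [0,0,0]},
  {"linear": [1,-0.2,-0.6],"angular": [0,0,0]},
  {"linear": [1,-0.2,-0.6],"angular": [0,0,0]},
])

```text
t: 0.85
tool_pos: [0.3124, 0.347, 0.2825]
tool_rot: [-1.559, 0.219, -0.219]
contact_force: [-0.1, 0.8, 0.6]
gripper_width: -0.0001
```

Emit:
drive_tool([
  {"linear": [0.5,0,-0.3],"angular": [0,0,0]},
  {"linear": [1,0,-0.6],"angular": [0,0,0]},
  {"linear": [1,0,-0.6],"angular": [0,0,0]},
])

```text
t: 1.23
tool_pos: [0.3757, 0.2793, 0.2818]
tool_rot: [-1.56, 0.219, -0.218]
contact_force: [-0.6, 0.6, 0.3]
gripper_width: -0.0001
```

Emit:
drive_tool([
  {"linear": [0.5,0,-0.3],"angular": [0,0,0]},
  {"linear": [1,0,-0.6],"angular": [0,0,0]},
  {"linear": [1,0,-0.6],"angular": [0,0,0]},
])

```text
t: 1.6
tool_pos: [0.4395, 0.2118, 0.2817]
tool_rot: [-1.56, 0.218, -0.217]
contact_force: [0.0, -0.3, -0.4]
gripper_width: 0.0002
```

```bash
python3 - <<'E'
from h import *
o=st(); print(cmd(o,[-.085,.036,.255],tgt('+x')))
from bench import viewer
import cv2
for n in("scene","top"): cv2.imwrite(f"pics/{n}1.png",viewer.grab_frame(n)["pixels"])
E
```

```text
t 1.6 mill tcp mm [-138.   108.5  281.7] F mill [ 0.1 -0.3 -0.4] w 0.0
(array([ 0.665,  0.334, -0.904]), array([ 0.   , -0.001, -0.   ]))
```

View pics/scene1.png

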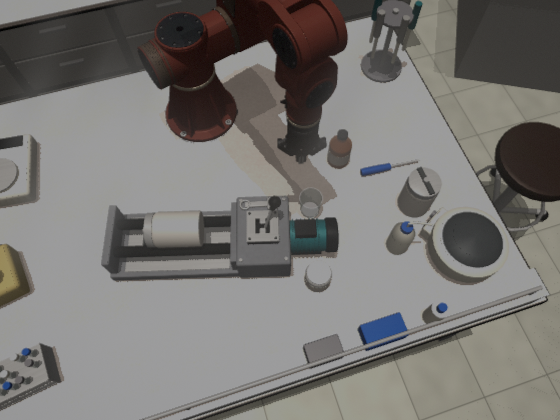

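Emit:
drive_tool([
  {"linear": [0.33,0,-0.45],"angular": [0,0,0]},
  {"linear": [0.6,0.1,-0.9],"angular": [0,0,0]},
  {"linear": [0.6,0.4,-0.9],"angular": [0,0,0]},
  {"linear": [0.6,0.7,-0.9],"angular": [0,0,0]},
  {"linear": [0.6,0.7,-0.9],"angular": [0,0,0]},
])

```text
t: 2.33
tool_pos: [0.4635, 0.131, 0.2251]
tool_rot: [-1.561, 0.218, -0.212]
contact_force: [-0.3, -1.2, 1.1]
gripper_width: -0.0004
```

```bash
cat > look.py <<'E'
import sys
from h import *
from bench import viewer
import cv2
o=st()
ims=[]
for n,(x,y) in(("scene",(215,165)),("top",(240,140))):
    a=viewer.grab_frame(n)["pixels"][y:y+100,x:x+100]; ims.append(cv2.resize(a,(400,400),interpolation=2))
cv2.imwrite(f"pics/{sys.argv[1]}.png",np.hstack(ims))
E
python3 look.py l2
```

```text
t 2.33 mill tcp mm [-93.1  37.2 225.1] F mill [ 0.  -1.3  1.1] w -0.0
```

View pics/l2.png

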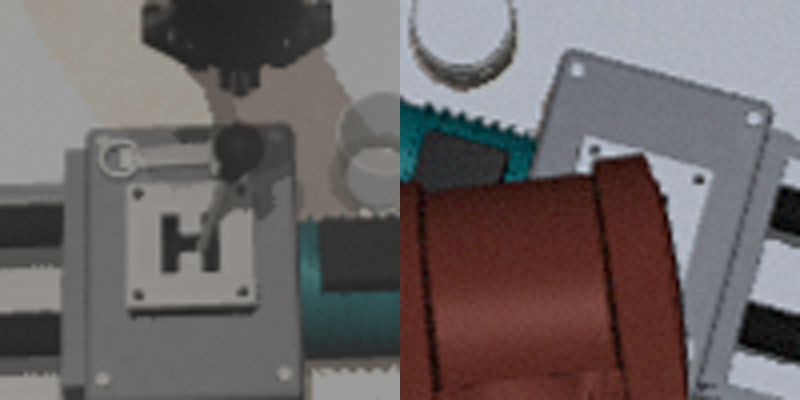

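The scene view shows the fingertips at crop (240,85), in line with the knob at (240,150). The arm hides the gate in the top view, so I'll rely on the scene view.

Emit:
drive_tool([
  {"linear": [0.15,0,0],"angular": [0,0,0]},
  {"linear": [0.25,0,0],"angular": [0,0,0]},
  {"linear": [0.32,0,0],"angular": [0,0,0]},
  {"linear": [0.37,0,0],"angular": [0,0,0]},
  {"linear": [0.42,0,0],"angular": [0,0,0]},
  {"linear": [0.42,0,0],"angular": [0,0,0]},
])

```text
t: 3.18
tool_pos: [0.4978, 0.1204, 0.2263]
tool_rot: [-1.56, 0.217, -0.216]
contact_force: [-2.1, 0.9, 0.2]
gripper_width: -0.0005
```

```bash
python3 look.py l3
```

```text
t 3.17 mill tcp mm [-57.2  36.3 226.3] F mill [-2.2  0.3  0.2] w -0.0
```

View pics/l3.png

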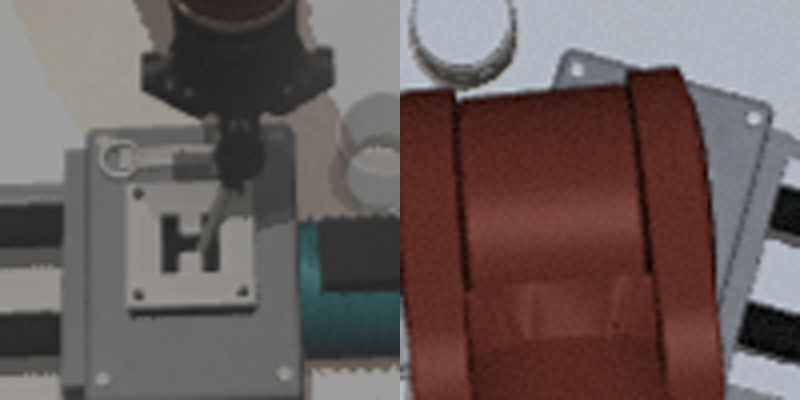

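Emit:
drive_tool([
  {"linear": [0.07,0,0],"angular": [0,0,0]},
  {"linear": [0.14,0,0],"angular": [0,0,0]},
  {"linear": [0.21,0,0],"angular": [0,0,0]},
  {"linear": [0.25,0,0],"angular": [0,0,0]},
  {"linear": [0.25,0,0],"angular": [0,0,0]},
])

```text
t: 3.9
tool_pos: [0.5173, 0.1149, 0.2262]
tool_rot: [-1.56, 0.216, -0.217]
contact_force: [-0.7, 1.0, 0.1]
gripper_width: -0.0001
```

```bash
cat > look2.py <<'E'
import sys
from h import *
from bench import viewer
import cv2
o=st()
x,y,s=230,175,8
a=viewer.grab_frame("scene")["pixels"][y:y+75,x:x+75]
a=cv2.convertScaleAbs(cv2.resize(a,(600,600),interpolation=2),alpha=1.7)
cv2.imwrite(f"pics/{sys.argv[1]}.png",a)
E
cat >> h.py <<'E'
def knob(c,f,L=.13): return world([0,0,.105]+R.from_rotvec([c,0,0]).apply(R.from_rotvec([0,f,0]).apply([0,0,L])))
def kpix(c,f,L=.13): return np.round((proj('scene',knob(c,f,L))-[230,175]+.5)*8-.5)
E
python3 look2.py l4; python3 -c "
from h import *
for f in(-.36,-.3,-.2,-.1,-.05,0,.05,.1):print(f,kpix(-.3,f),kpix(-.3,f,.06),np.round(mill(knob(-.3,f))*1e3))"
```

```text
t 3.9 mill tcp mm [-36.9  36.3 226.2] F mill [-1.   0.8  0.1] w -0.0
-0.36 [356. 190.] [305. 336.] [-46.  36. 221.]
-0.3 [359. 207.] [307. 344.] [-38.  37. 224.]
-0.2 [363. 237.] [308. 358.] [-26.  38. 227.]
-0.1 [365. 270.] [309. 373.] [-13.  38. 229.]
-0.05 [366. 287.] [309. 380.] [ -6.  38. 229.]
0 [367. 305.] [310. 388.] [ -0.  38. 229.]
0.05 [367. 323.] [310. 396.] [  6.  38. 229.]
0.1 [367. 342.] [310. 405.] [ 13.  38. 229.]
```

View pics/l4.png

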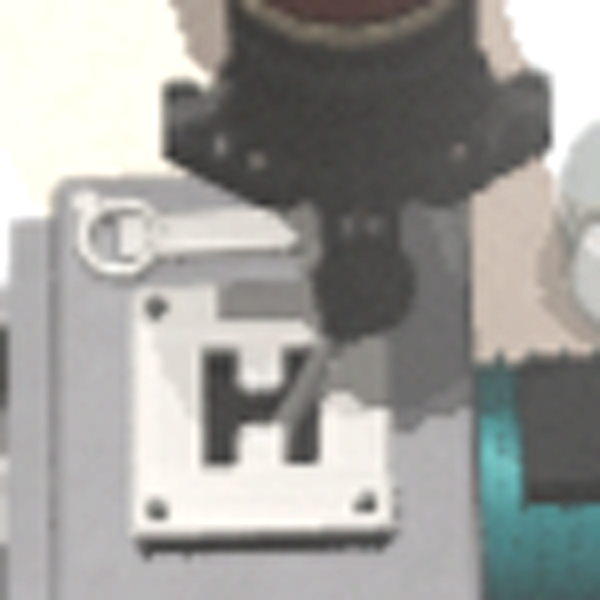

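Emit:
drive_tool([
  {"linear": [0.03,0,0],"angular": [0,0,0]},
  {"linear": [0.055,0,0],"angular": [0,0,0]},
  {"linear": [0.055,0,0],"angular": [0,0,0]},
])

```text
t: 4.32
tool_pos: [0.5213, 0.1138, 0.2263]
tool_rot: [-1.56, 0.216, -0.216]
contact_force: [-2.7, 0.9, 1.0]
gripper_width: 0.0002
```

```bash
python3 look2.py l5
```

```text
t 4.33 mill tcp mm [-32.7  36.3 226.3] F mill [-2.8  0.1  1. ] w 0.0
```

View pics/l5.png

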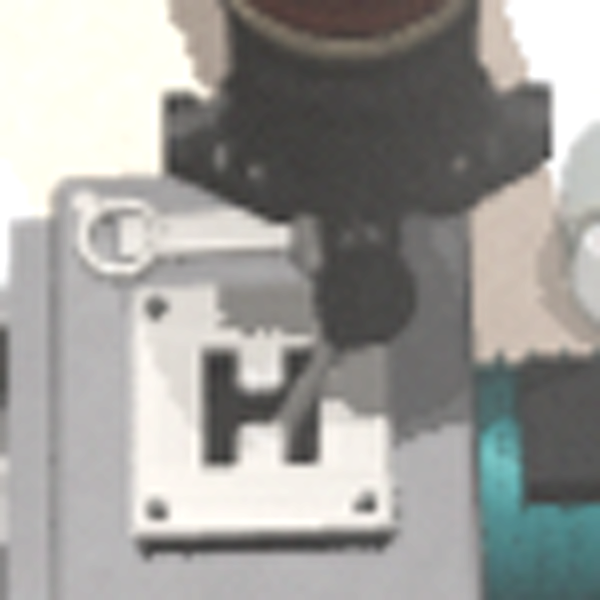

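Emit:
drive_tool([
  {"linear": [-0.15,0,0],"angular": [0,0,0]},
  {"linear": [-0.35,0,0],"angular": [0,0,0]},
  {"linear": [-0.35,0,0.35],"angular": [0,0,0]},
  {"linear": [-0.35,0,0.65],"angular": [0,0,0]},
  {"linear": [0,0,0.65],"angular": [0,0,0]},
  {"linear": [0.4,0,0.65],"angular": [0,0,0]},
  {"linear": [0.4,0,0.65],"angular": [0,0,0]},
])

```text
t: 5.25
tool_pos: [0.5667, 0.1549, 0.2261]
tool_rot: [-1.56, 0.217, -0.217]
contact_force: [-1.0, -0.4, 0.2]
gripper_width: -0.0
```

```bash
python3 look2.py l6
```

```text
t 5.25 mill tcp mm [-2.000e-01  8.810e+01  2.261e+02] F mill [-0.9 -0.6  0.2] w -0.0
```

View pics/l6.png

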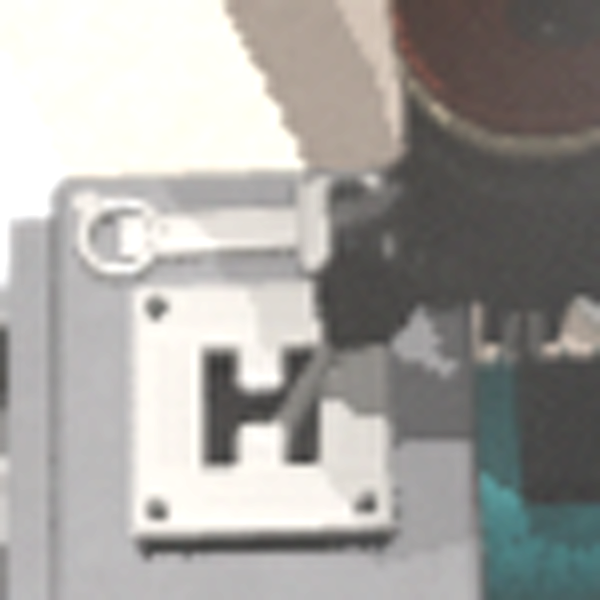

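Emit:
drive_tool([
  {"linear": [0,0,-0.15],"angular": [0,0,0]},
  {"linear": [0,0,-0.24],"angular": [0,0,0]},
  {"linear": [0,0,-0.3],"angular": [0,0,0]},
  {"linear": [0,0,-0.36],"angular": [0,0,0]},
  {"linear": [0,0,-0.36],"angular": [0,0,0]},
])

```text
t: 5.92
tool_pos: [0.5584, 0.1273, 0.2266]
tool_rot: [-1.56, 0.216, -0.217]
contact_force: [0.5, 2.9, 1.5]
gripper_width: 0.0
```

```bash
python3 look2.py l7
```

```text
t 5.92 mill tcp mm [ -0.7  59.3 226.6] F mill [-0.3  2.9  1.5] w 0.0
```

View pics/l7.png

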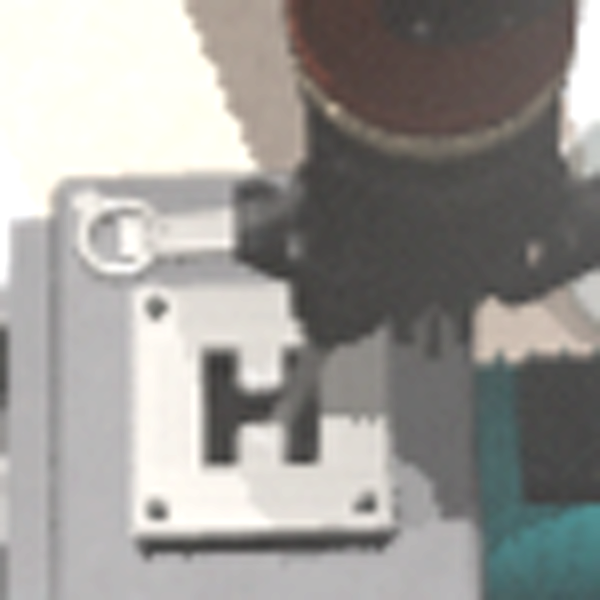

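Emit:
drive_tool([
  {"linear": [0,0,-0.08],"angular": [0,0,0]},
  {"linear": [0,0,-0.16],"angular": [0,0,0]},
  {"linear": [0,0,-0.24],"angular": [0,0,0]},
  {"linear": [0,0,-0.3],"angular": [0,0,0]},
  {"linear": [0,0,-0.3],"angular": [0,0,0]},
])

```text
t: 6.6
tool_pos: [0.5516, 0.1038, 0.2263]
tool_rot: [-1.56, 0.217, -0.217]
contact_force: [0.5, 0.1, 1.4]
gripper_width: 0.0003
```

```bash
python3 look2.py l8
```

```text
t 6.6 mill tcp mm [ -0.9  34.9 226.3] F mill [0.5 0.3 1.4] w 0.0
```

View pics/l8.png

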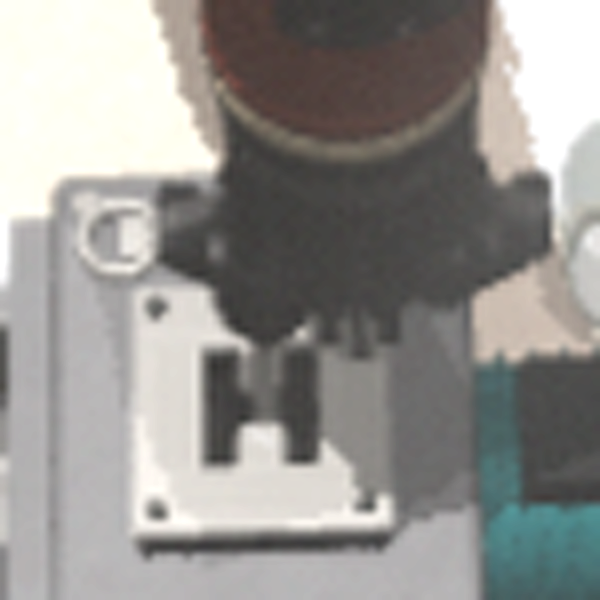

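The rod is now upright mid-channel, with the knob at about (262,290) in the crop. I'll keep pushing to the roller column.

Emit:
drive_tool([
  {"linear": [0,0,-0.08],"angular": [0,0,0]},
  {"linear": [0,0,-0.16],"angular": [0,0,0]},
  {"linear": [0,0,-0.24],"angular": [0,0,0]},
  {"linear": [0,0,-0.32],"angular": [0,0,0]},
  {"linear": [0,0,-0.4],"angular": [0,0,0]},
  {"linear": [0,0,-0.44],"angular": [0,0,0]},
  {"linear": [0,0,-0.44],"angular": [0,0,0]},
])

```text
t: 7.52
tool_pos: [0.5419, 0.0702, 0.2262]
tool_rot: [-1.56, 0.217, -0.216]
contact_force: [-0.1, -0.2, -0.1]
gripper_width: 0.0002
```

```bash
python3 look2.py l9;python3 -c "
from h import *
for f in(0,.1,.2,.3,.36):print(f,kpix(.3,f),kpix(.33,f),np.round(mill(knob(.3,f))*1e3))"
```

```text
t 7.53 mill tcp mm [-1.100e+00 -1.000e-01  2.262e+02] F mill [-0.1 -0.2 -0.1] w 0.0
0 [131. 312.] [120. 314.] [  0. -38. 229.]
0.1 [132. 349.] [121. 351.] [ 13. -38. 229.]
0.2 [134. 388.] [123. 390.] [ 26. -38. 227.]
0.3 [138. 427.] [127. 429.] [ 38. -37. 224.]
0.36 [140. 451.] [130. 453.] [ 46. -36. 221.]
```

View pics/l9.png

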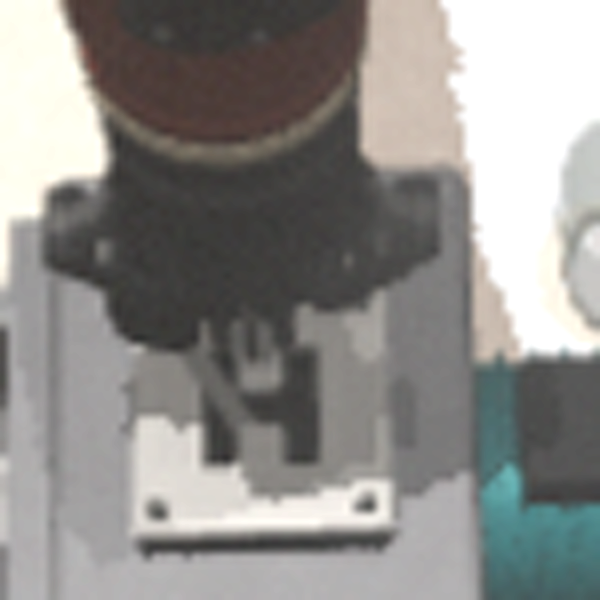

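Emit:
drive_tool([
  {"linear": [0,0,-0.05],"angular": [0,0,0]},
  {"linear": [0,0,-0.09],"angular": [0,0,0]},
  {"linear": [0,0,-0.09],"angular": [0,0,0]},
])

```text
t: 7.95
tool_pos: [0.5401, 0.0634, 0.2263]
tool_rot: [-1.56, 0.217, -0.216]
contact_force: [0.1, 0.5, -0.2]
gripper_width: -0.0002
```

```bash
python3 look2.py l10
```

```text
t 7.95 mill tcp mm [ -1.   -7.2 226.3] F mill [-0.   0.5 -0.2] w -0.0
```

View pics/l10.png

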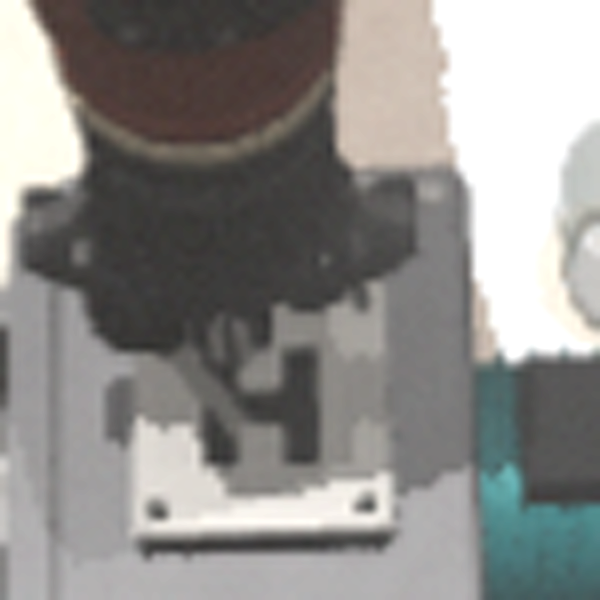

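Emit:
drive_tool([
  {"linear": [0,0,-0.025],"angular": [0,0,0]},
  {"linear": [0,0,-0.025],"angular": [0,0,0]},
  {"linear": [0,0,0.15],"angular": [0,0,0]},
  {"linear": [-0.4,0,0.2],"angular": [0,0,0]},
  {"linear": [-0.8,0,0.2],"angular": [0,0,0]},
  {"linear": [-0.8,0,-0.1],"angular": [0,0,0]},
  {"linear": [-0.8,0,-0.38],"angular": [0,0,0]},
  {"linear": [-0.8,0,-0.38],"angular": [0,0,0]},
])

```text
t: 9.0
tool_pos: [0.4705, 0.0514, 0.2266]
tool_rot: [-1.56, 0.217, -0.218]
contact_force: [0.1, -0.2, 0.1]
gripper_width: -0.0003
```

```bash
python3 look2.py l11
```

```text
t 9.0 mill tcp mm [-64.8 -37.5 226.6] F mill [ 0.1 -0.2  0.1] w -0.0
```

View pics/l11.png

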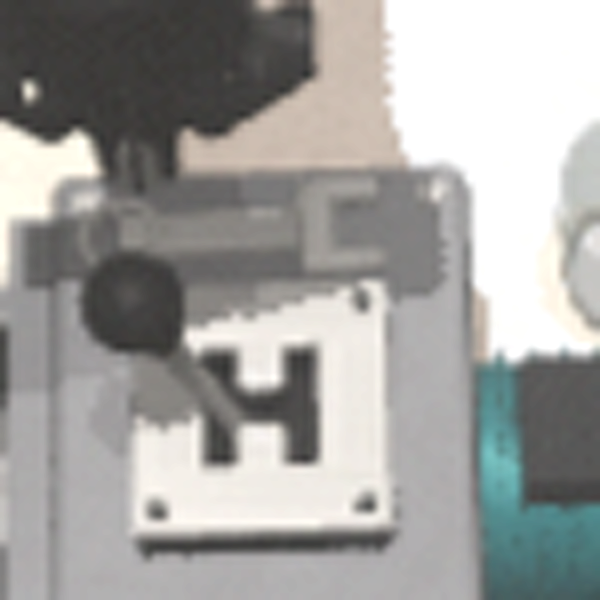

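Clean view: the knob is at (132,303) and the rod is in the roller column at neutral. Next is the push to the far slot.

Emit:
drive_tool([
  {"linear": [0.2,0,0],"angular": [0,0,0]},
  {"linear": [0.35,0,0],"angular": [0,0,0]},
  {"linear": [0.43,0,0],"angular": [0,0,0]},
  {"linear": [0.51,0,0],"angular": [0,0,0]},
  {"linear": [0.59,0,0],"angular": [0,0,0]},
  {"linear": [0.67,0,0],"angular": [0,0,0]},
  {"linear": [0.75,0,0],"angular": [0,0,0]},
  {"linear": [0.75,0,0],"angular": [0,0,0]},
])

```text
t: 10.05
tool_pos: [0.5286, 0.0353, 0.2262]
tool_rot: [-1.56, 0.216, -0.217]
contact_force: [-0.1, 0.6, 0.4]
gripper_width: -0.0004
```

```bash
python3 look2.py l12
```

```text
t 10.05 mill tcp mm [ -4.5 -37.3 226.2] F mill [-0.3  0.6  0.4] w -0.0
```

View pics/l12.png

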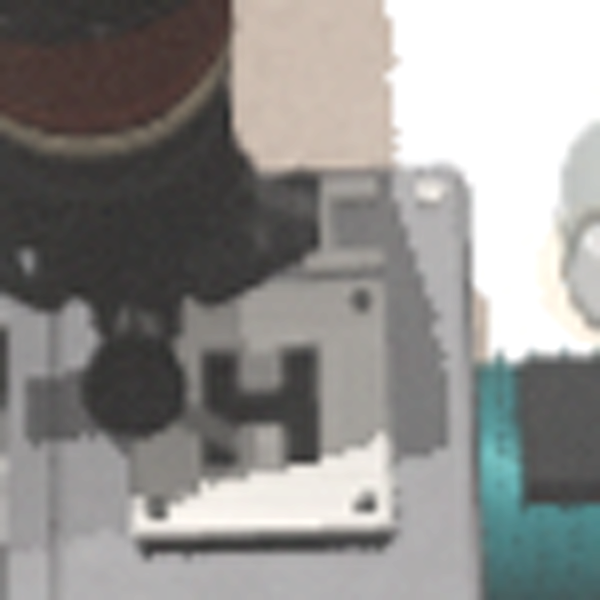

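Emit:
drive_tool([
  {"linear": [0.06,0,0],"angular": [0,0,0]},
  {"linear": [0.12,0,0],"angular": [0,0,0]},
  {"linear": [0.17,0,0],"angular": [0,0,0]},
  {"linear": [0.21,0,0],"angular": [0,0,0]},
  {"linear": [0.24,0,0],"angular": [0,0,0]},
  {"linear": [0.24,0,0],"angular": [0,0,0]},
])

```text
t: 10.85
tool_pos: [0.5467, 0.0301, 0.2263]
tool_rot: [-1.56, 0.216, -0.217]
contact_force: [-0.5, 0.1, -0.7]
gripper_width: -0.0003
```

```bash
python3 look2.py l13
```

```text
t 10.85 mill tcp mm [ 14.4 -37.4 226.3] F mill [-0.5 -0.  -0.7] w -0.0
```

View pics/l13.png

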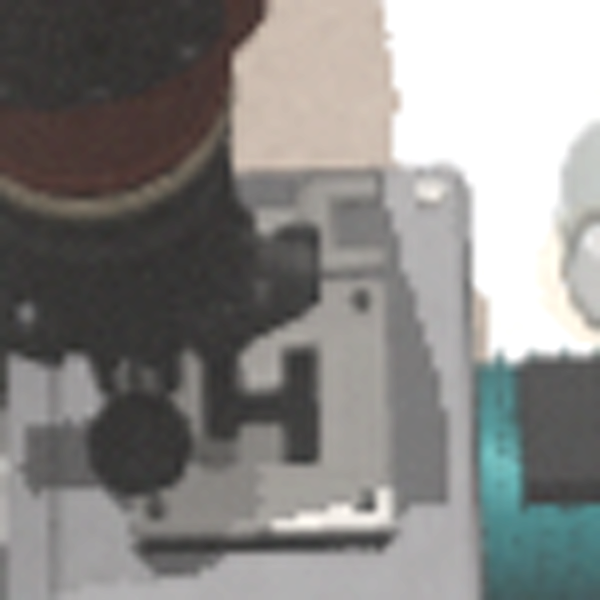

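Emit:
drive_tool([
  {"linear": [0.015,0,0],"angular": [0,0,0]},
  {"linear": [0.03,0,0],"angular": [0,0,0]},
  {"linear": [0.03,0,0],"angular": [0,0,0]},
])

```text
t: 11.28
tool_pos: [0.5489, 0.0295, 0.2263]
tool_rot: [-1.56, 0.216, -0.216]
contact_force: [-1.9, -0.0, -1.9]
gripper_width: 0.0001
```

Emit:
drive_tool([
  {"linear": [0.012,0,0],"angular": [0,0,0]},
  {"linear": [0.025,0,0],"angular": [0,0,0]},
  {"linear": [0.025,0,0],"angular": [0,0,0]},
])

```text
t: 11.65
tool_pos: [0.5508, 0.029, 0.2263]
tool_rot: [-1.56, 0.216, -0.216]
contact_force: [-1.5, 0.8, -1.4]
gripper_width: -0.0002
```

```bash
python3 look2.py l14
```

```text
t 11.65 mill tcp mm [ 18.6 -37.4 226.3] F mill [-1.6  0.4 -1.4] w -0.0
```

View pics/l14.png

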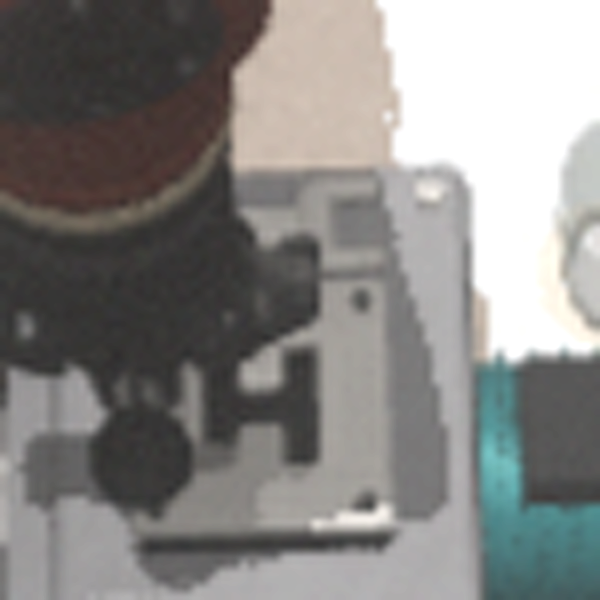

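Emit:
drive_tool([
  {"linear": [0.012,0,0],"angular": [0,0,0]},
  {"linear": [0.02,0,0],"angular": [0,0,0]},
  {"linear": [0.02,0,0],"angular": [0,0,0]},
])

```text
t: 12.08
tool_pos: [0.552, 0.0287, 0.2261]
tool_rot: [-1.56, 0.217, -0.216]
contact_force: [-3.3, 1.9, -2.3]
gripper_width: -0.0001
```

Emit:
drive_tool([
  {"linear": [0.008,0,0],"angular": [0,0,0]},
  {"linear": [0.015,0,0],"angular": [0,0,0]},
  {"linear": [0.015,0,0],"angular": [0,0,0]},
])

```text
t: 12.45
tool_pos: [0.5528, 0.0284, 0.2259]
tool_rot: [-1.56, 0.217, -0.215]
contact_force: [-5.0, 3.1, -3.1]
gripper_width: 0.0
```

```bash
python3 look2.py l15
```

```text
t 12.45 mill tcp mm [ 20.7 -37.3 225.9] F mill [-5.6  1.7 -3.1] w 0.0
```

View pics/l15.png

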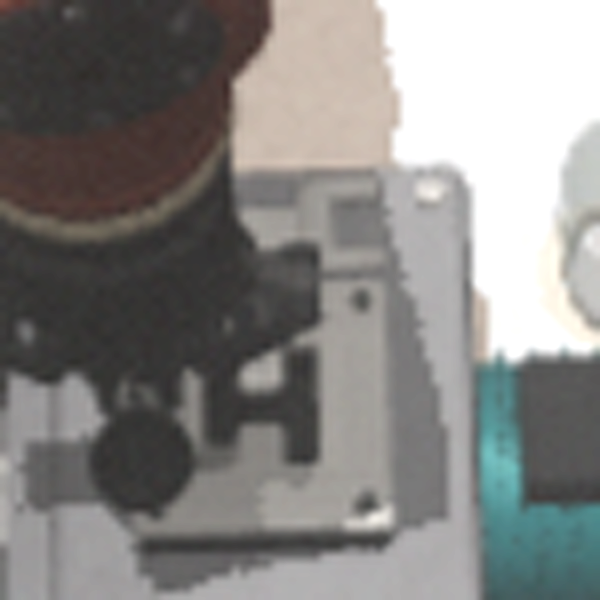

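The force is rising (5.6 N) and the knob has stopped moving, so it is against the stop. I'll back off.

Emit:
drive_tool([
  {"linear": [-0.1,0,0],"angular": [0,0,0]},
  {"linear": [-0.4,0,0],"angular": [0,0,0]},
  {"linear": [-0.8,0,0],"angular": [0,0,0]},
  {"linear": [-1,-0.3,0],"angular": [0,0,0]},
  {"linear": [-1,-0.6,0],"angular": [0,0,0]},
  {"linear": [-1,-0.6,0],"angular": [0,0,0]},
])

```text
t: 13.25
tool_pos: [0.4781, 0.0498, 0.2766]
tool_rot: [-1.56, 0.212, -0.221]
contact_force: [0.3, -0.7, -1.3]
gripper_width: 0.0001
```

Emit:
drive_tool([
  {"linear": [-0.5,0,0],"angular": [0,0,0]},
  {"linear": [-1,0,0],"angular": [0,0,0]},
  {"linear": [-1,0,0],"angular": [0,0,0]},
  {"linear": [-1,0,0],"angular": [0,0,0]},
])

```text
t: 13.75
tool_pos: [0.4004, 0.0716, 0.2743]
tool_rot: [-1.56, 0.215, -0.218]
contact_force: [0.6, 0.6, 0.7]
gripper_width: 0.0001
```

```bash
python3 look2.py l16; python3 look.py l17
```

```text
t 13.75 mill tcp mm [-137.7  -37.1  274.3] F mill [0.4 0.7 0.7] w 0.0
t 13.8 mill tcp mm [-137.5  -37.1  274.2] F mill [ 0.7 -0.3  0.5] w -0.0
```

View pics/l16.png

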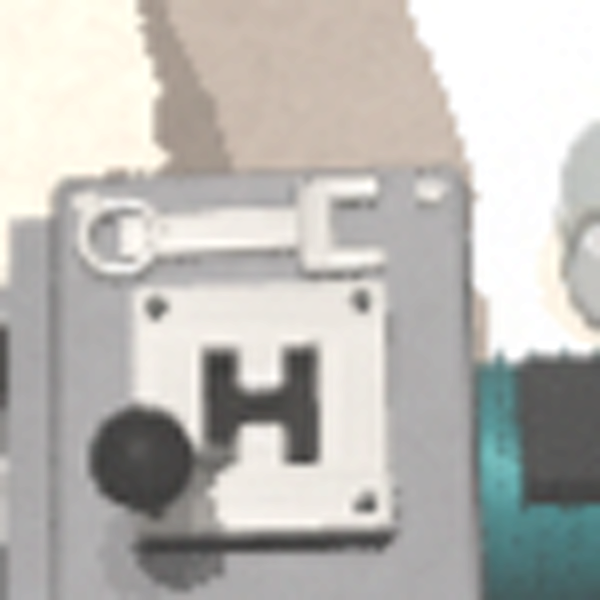

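View pics/l17.png

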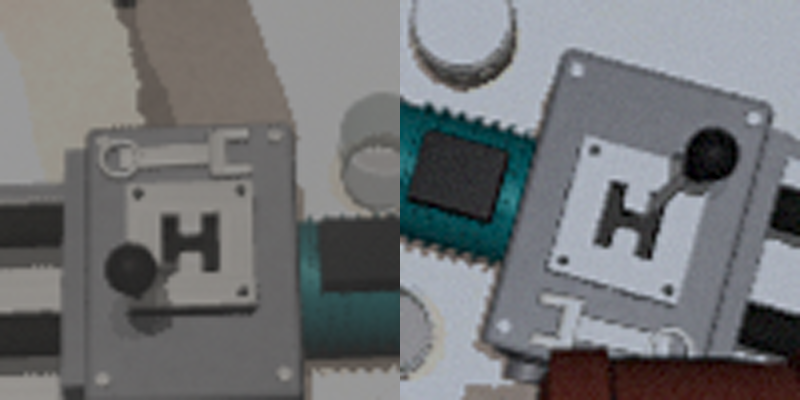

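```bash
python3 - <<'E'
from h import *
import cv2
from bench import viewer
f=viewer.grab_frame("scene")["pixels"]; cv2.imwrite("pics/end.png",f)
print(mill(atz('top',*crop(311,155,4,240,140),.221))*1e3, mill(atz('scene',*crop(141,458,8,230,175),.221))*1e3)
for F in(.3,.36,.38): print(F,mill(knob(.3,F))*1e3)
E
```

```text
[ 45.21120884 -35.38166403 221.        ] [ 48.01413161 -35.80752428 221.        ]
0.3 [ 38.41762687 -36.70176077 223.64681497]
0.36 [ 45.79565033 -35.95493496 221.23253014]
0.38 [ 48.21966102 -35.67709145 220.33433763]
```

View pics/end.png

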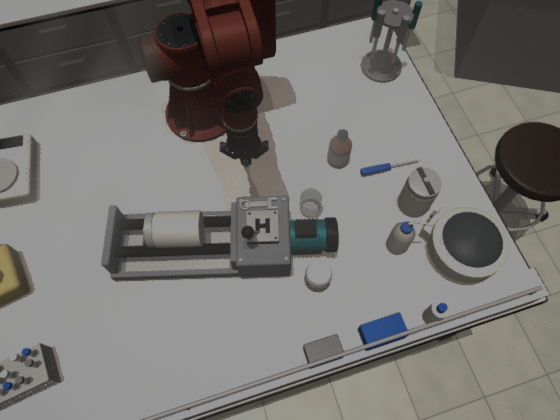

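Both cameras put the lever fully home at about 0.36–0.38 rad. The jar, spanner and everything else are where they were.

```bash
python3 -c "
from bench import hand_in; print(hand_in())"
```

```text
the job is handed in; nothing more can be done
None
```

The gear change is done and handed in: the lever is home in the far roller-side slot, and the fingers are clear of it. I pushed the knob with closed fingertips from the near motor-side slot to neutral, across the gate, and then into the far slot. The move took about 14 s of the 43 s allowed.

- **Force:** the highest reading I saw was about 7 N, when the lever met the end stop. Readings came only at the end of each move, so I did not see any brief peaks in between.
- **Lever position:** the last pictures put the knob 45 mm (top camera) and 48 mm (scene camera) towards the far side. Fully home should be about 46 mm, so the two cameras disagree by about 3 mm. Both put it about 35–36 mm to the roller side, as expected for that column.
- **Other objects:** the jar, the spanner and everything else on the bench look unmoved in the last picture.

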